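# Draw out the throwing gauge and hold it at the mark

## Robot

A 7-joint arm with a two-finger parallel gripper is mounted at the origin on the work surface. World frame = base frame: x ahead of the robot, y to its left, z up, the work surface at z = 0. Lengths are in m, angles in rad, forces in N, time in s.
With the tool pointing down it reaches from about 0.425 to 0.875 m from the base axis. Payload 8.4 kg.
Tool frame: the origin (TCP) lies on the centre line of the jaws, within the pads' length; the fingertips stand 19 mm ahead of it and the grasp point (between the pads) is the TCP; z points along the fingers, y is the line along which they close (so a half turn about z gives the same grasp; the last joint's range is limited). The gripper opens to 87 mm and grips with 3 to 60 N. Pads are 19 mm wide; open, the fingers measure 117 mm over their backs; the gripper's body (75 mm by 190 mm) begins 51 mm behind the grasp point.
Start: joints at [1.191, 0.333, 0.04, 1.465, -0.013, 1.343, -0.059], TCP at [0.18, -0.625, 0.217] pointing down, gripper open.
Joint ranges: [-2.58, 2.58], [-0.38, 2.09], [-1.3, 1.39], [0.25, 2.4], [-1.5, 4.64], [0.08, 2.09], [-2.65, 2.65]. Speed limits (rad/s): [2.22, 2.22, 2.79, 2.79, 3.14, 3.14, 3.14].

## Interface

Orientations are given as a unit quaternion [w, x, y, z].
In Python, from rig import ctrl gives the robot as it stands.
- The arm moves only by the tool arm_command, never from a script. Its argument "commands" is a list of rows, each a list of 6 numbers: the shift along the tool's x, y, z in units of 30 mm (1.0 is 30 mm), then the turn, a rotation vector about the tool's x, y, z in rad. A call has exactly 5 rows; each row shifts and turns the commanded pose from where the row before left it, along the tool's axes as they then stand; what a row does not reach is not made up. A row lasts 1/8 s, in which the tool goes at most 62.5 mm and 10.7 degrees, less where a joint would pass 70% of its speed; a pose out of reach is approached as far as the arm can. A call is refused whole if a number of a shift passes 1 or a number of a turn 0.188, either way. A call with a gripper value outside its range is refused whole. "hand" is the opening, from 0 (shut) to 1 (fully open), set as the call begins (left out, the last holds). The fingers move at their own pace and stop on an object; "newtons" is the grip in N (left out, the last holds). Time passes only in rows, so rows that do not move let the fingers close, or fill a call up. It gives the time, the measured TCP pose, the force, the opening and the grip force at its end, in the units of the state.
- ctrl.get_obs(): the state, without advancing time (a new reading comes with each control period).
- ctrl.snapshot(name): name is "side" or "top" or "wrist"; returns the picture (420x560x3 uint8, blue, green, red); there is no depth.
- ctrl.camera_model(name): a dict with "fx", "fy", "cx", "cy" (pixels), "R" (3x3) and "t" (3): a world point X has camera coordinates R X + t; the wrist camera has in their place "tool_from_camera" (4x4, takes a point from camera to tool coordinates, whose origin is the TCP and whose axes are the flange's). Camera axes: x right, y down, z forward; pixel columns grow to the right and rows downward; lengths in m; the calibration is good to about 2 mm. A picture is of the moment at which its call begins: read the wrist's pose just before it. camera_model takes no time and is no camera call.
- ctrl.finish_job(): hands the job in; it is judged then, once.
The state is a dict: "clock": time; "qpos": joint angles; "joint_vel": joint speeds; "joint_torque": joint torques, N m; "ee_pos": TCP position; "ee_rot": TCP orientation; "force": force on the tool from outside, world axes, zero at the start; "torque": the same for the moment, N m; "width": finger opening in m; "finger_force": force on a finger pad.
Only numpy, scipy, OpenCV 4.12 (cv2) and the standard library are available. Lean on these libraries where they do the work, as an engineer would, in place of code of your own. Each camera call takes 0.05 s, during which the arm holds its last target. There are 200 camera calls.

## Task

On the pottery bench stands a throwing gauge with a spring-loaded telescoping arm. Swing its red cam lever fully round to free the arm, then pinch the yellow grip so that its blue lock button is squeezed in, and draw the arm out until the black pointer beside the grip is in line with the red marker on the scale. Finish holding it there with the button still squeezed in, because the arm springs back if let go; do not shift the marker or disturb anything around it.

Things in the scene. Friction and masses are not known exactly. Their poses are not given: they have to be found in the camera images.
- gauge: throwing gauge, fixed; origin on the bench under the centre of its 130 x 240 x 18 mm base. y = the way the arm draws out, x = the side with scale and button, z up. A blue sleeve 44 (x) x 340 (y) x 30 mm lies along y on two posts, top at 170 mm; the white scale ledge (40 mm wide, ticks every 10 mm, top at 166 mm) runs along its +x side
- cam_lever (a joint): angle of the red cam lever in rad, 0 = locked (points to the gauge's -x), 1.57 = stop, fully open (points to the gauge's -y); counter-clockwise seen from above. Until about 1.3 it stops the arm after 10 mm; light friction (about 1 N at the knob), stays where it is left; starts between 0 and 0.2. Its upright pivot is at gauge x = 0, y = -125 mm
- cam_knob (a point): centre of the top of the red upright knob at the lever's end: 18 mm diameter, 38 mm tall, top 222 mm above the bench, 70 mm from the pivot; the lever rod below it is at 190 mm height
- gauge_arm: the sliding arm, axes as the gauge's; origin on the sleeve's top (170 mm) under the yellow grip: 35 (x) x 30 (y) x 59 mm, top at 240 mm, pinched between its plain -x face (x = -19 mm) and the button. Fully in (start) its origin is at gauge y = -50 mm; it draws out to 160 mm along y. Spring pull back 2.5 to 6 N. Fully in, a catch gives it 2 mm until the button is in; past 15 mm no catch
- grip (a point): pinch point: middle between the plain face and the pressed button, at the button's height, 222 mm above the bench, 18 mm below the grip's top. Nothing stands higher than 181 mm within 50 mm of the grip
- lock_button (a joint): travel of the blue round button (20 mm diameter) on the grip's +x face in m: 0 = out (face 26 mm from point grip), 0.007 = fully pressed (face 19 mm from point grip); pressed towards the gauge's -x, 2.5 N to start and about 7.5 N fully in; springs back. The arm is free from about 0.0055
- button_face (a point): centre of the button's outer face; moves with the button
- pointer (a point): outer end of the black pointer, a 3 mm wide blade that sticks out from the sliding arm over the scale on the +x side, at the same y as the grip's centre; moves with the arm, 177 mm above the bench. Its axes are the gauge's
- mark (a point): inner tip of the red marker on the outer part of the scale ledge: a 14 x 14 x 12 mm rider with a 3 mm wide nose towards the pointer, white line on top, its top 178 mm above the bench; 60 to 145 mm ahead (gauge y) of the pointer at the start. Its axes are the gauge's. It slides stiffly: do not shift it
- bowl: white bowl, 140 mm across, 60 mm high, upright on the banding wheel under the arm's outer end; origin at the centre of its underside. The bar above it has a brass tip, 10 mm or more above its rim
- wheel: banding wheel, fixed; aluminium disc of 200 mm diameter, top at 50 mm; origin under its centre; about 280 mm along the gauge's y from the gauge
- jar: glass jar with white cap, 68 mm diameter, 100 mm tall; origin under its centre
- bottle: white plastic bottle, 64 mm diameter, 170 mm tall; origin under its centre
- dish: small white bowl, 110 mm across, 45 mm high; origin under its centre
- tin: black round tin with a brass-coloured lid, 176 mm diameter, 78 mm high; origin under its centre
- spatula: spatula lying on the bench; origin under its middle

How it is judged:
By the outcome, as a careful person would: the job done as asked, in the order asked, and still so for the second after the job is handed in, while the arm keeps its last pose, push and grip.
It also fails if it takes over 58 s, if anything falls off the work surface, if the arm or the gripper's body presses on something with over 40 N, if the wrist force passes 120 N, or if a joint passes its speed limit or range.

## Working session

There is one attempt and no reset: what is moved stays moved. The work goes in short steps, Python scripts to look and compute and a tool call to move; the robot and the scene stay as the last step left them, time stands still between calls to the robot, and variables do not carry over. Pictures are saved under pics/ and viewed, at most 10 in all, crops included, and the job is handed in when it is done.

Besides the shell and the picture viewer there is one more tool, called after "Emit:" by a JSON object that holds its "api" and its "payload". arm_command: Moves the arm, as the interface text tells. Its arguments: {"type":"object","properties":{"commands":{"type":"array","items":{"type":"array","items":{"type":"number"}}},"hand":{"type":"number"},"newtons":{"type":"number"}},"required":["commands"]}

```bash
mkdir -p pics; cat > h.py <<'E'
import numpy as np, cv2
from scipy.spatial.transform import Rotation as Rn
from rig import ctrl
def cam(n, o=None):
    m=ctrl.camera_model(n); K=(m["fx"],m["fy"],m["cx"],m["cy"])
    if "R" in m:
        R=np.array(m["R"]);t=np.array(m["t"]); return K,R,t
    T=np.array(m["tool_from_camera"]); o=o or ctrl.get_obs()
    q=o["ee_rot"]; W=np.eye(4); W[:3,:3]=Rn.from_quat([q[1],q[2],q[3],q[0]]).as_matrix(); W[:3,3]=o["ee_pos"]
    C=np.linalg.inv(W@T); return K,C[:3,:3],C[:3,3]
def ray(c,u,v):
    (fx,fy,cx,cy),R,t=c; d=R.T@np.array([(u-cx)/fx,(v-cy)/fy,1]); return -R.T@t,d/np.linalg.norm(d)
def onz(c,u,v,z):
    o,d=ray(c,u,v); return o+d*(z-o[2])/d[2]
def tri(rs):
    A=sum(np.eye(3)-np.outer(d,d) for o,d in rs); b=sum((np.eye(3)-np.outer(d,d))@o for o,d in rs)
    p=np.linalg.solve(A,b); return p,[np.linalg.norm((np.eye(3)-np.outer(d,d))@(p-o)) for o,d in rs]
def px(c,X):
    (fx,fy,cx,cy),R,t=c; p=R@np.asarray(X)+t; return np.array([fx*p[0]/p[2]+cx,fy*p[1]/p[2]+cy])
def blobs(img,lo,hi,amin=15):
    h=cv2.cvtColor(img,cv2.COLOR_BGR2HSV); m=cv2.inRange(h,lo,hi)
    if lo[0]==0 and hi[0]<=10: m|=cv2.inRange(h,(172,lo[1],lo[2]),(180,255,255))
    n,l,s,ce=cv2.connectedComponentsWithStats(m)
    return [(ce[i].round(1).tolist(),s[i].tolist()) for i in range(1,n) if s[i,4]>=amin]
RED=((0,130,70),(8,255,255));YEL=((20,120,100),(34,255,255));BLU=((95,120,50),(128,255,255))
E
cat > look.py <<'E'
import sys; from h import *
o=ctrl.get_obs(); print(o["clock"],np.round(o["ee_pos"],4),np.round(o["ee_rot"],4),np.round(o["force"],1),o["width"])
for n in sys.argv[2:]:
    im=ctrl.snapshot(n); cv2.imwrite(f"pics/{sys.argv[1]}_{n}.png",im)
    for k,c in (("R",RED),("Y",YEL),("B",BLU)):
        print(n,k,blobs(im,*c))
E
python3 look.py a side top wrist; python3 -c "
from h import *
for n in('side','top','wrist'):
  c=cam(n);print(n,c[0],(-c[1].T@c[2]).round(3),c[1][2].round(2))"
```

```text
0.0 [ 0.18   -0.6241  0.2158] [-8.000e-04  9.902e-01  1.399e-01 -2.000e-04] [-0.  -0.5 -0.4] 0.08685333891283499
side R [([507.6, 1.2], [501, 0, 16, 5, 40]), ([537.9, 15.2], [512, 3, 48, 27, 721]), ([299.2, 178.8], [296, 176, 8, 7, 44]), ([319.3, 183.8], [317, 179, 6, 11, 50]), ([461.0, 225.1], [459, 213, 5, 25, 49]), ([506.9, 220.0], [505, 213, 4, 16, 37]), ([502.3, 224.8], [501, 219, 4, 13, 28]), ([470.9, 229.4], [466, 223, 15, 13, 58]), ([415.9, 275.6], [406, 257, 20, 37, 344]), ([472.9, 294.9], [465, 280, 16, 31, 311])]
side Y [([287.0, 189.8], [281, 180, 14, 21, 225]), ([234.8, 374.4], [202, 341, 66, 69, 2758])]
side B [([306.3, 177.1], [301, 174, 10, 7, 22]), ([266.9, 215.5], [256, 203, 22, 25, 104]), ([267.7, 226.1], [261, 218, 13, 17, 78]), ([130.5, 281.5], [122, 278, 18, 8, 42])]
top R [([265.9, 173.7], [264, 171, 5, 7, 19]), ([319.1, 205.8], [315, 202, 9, 9, 61]), ([315.7, 229.7], [313, 227, 7, 7, 33]), ([282.1, 356.1], [264, 352, 37, 9, 212]), ([528.0, 404.8], [491, 386, 69, 34, 625]), ([408.7, 415.1], [398, 408, 20, 12, 81]), ([464.4, 416.7], [448, 412, 35, 8, 163]), ([41
[... 206 characters left out ...]
, 72]), ([250.4, 190.5], [218, 176, 69, 30, 861]), ([308.1, 204.1], [302, 200, 13, 9, 74]), ([328.5, 210.4], [320, 202, 15, 17, 135]), ([308.0, 211.3], [300, 209, 17, 6, 35])]
wrist R []
wrist Y [([56.3, 293.2], [51, 260, 16, 62, 289]), ([493.9, 272.3], [487, 262, 13, 20, 74]), ([497.0, 301.6], [487, 282, 16, 40, 196])]
wrist B []
side (418.7635229285296, 418.7635229285296, 286.13677468391376, 212.72377193118515) [0.276 0.821 1.192] [ 0.19 -0.58 -0.79]
top (531.382197828069, 531.382197828069, 287.2642179497141, 209.968603468017) [0.323 0.044 1.675] [ 0.13 -0.   -0.99]
wrist (365.0572189696244, 365.0572189696244, 276.2297311959882, 210.6557119694516) [ 0.246 -0.607  0.385] [-0.24 -0.07 -0.97]
```

```bash
python3 -c "
import cv2
a=cv2.imread('pics/a_top.png');b=cv2.imread('pics/a_side.png')
cv2.imwrite('pics/a1.png',cv2.resize(a[60:340,80:453],(800,600)))
cv2.imwrite('pics/a2.png',cv2.resize(b[60:360,100:500],(800,600)))"
```

```text
(no output)
```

View pics/a1.png

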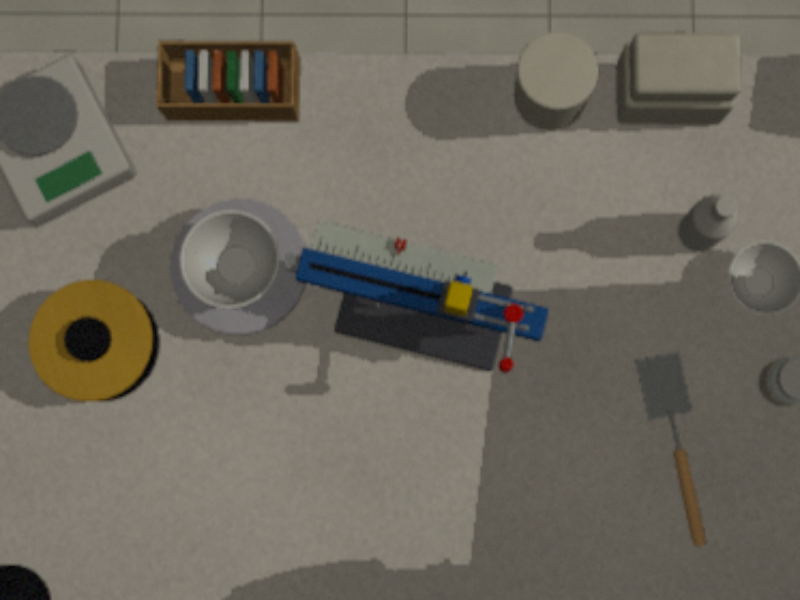

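View pics/a2.png

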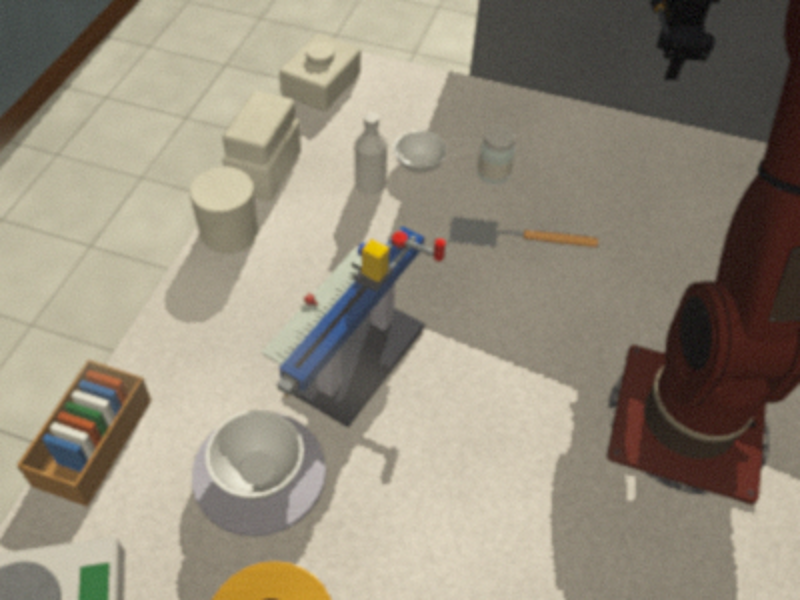

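Top view: gauge lies with its y axis to image left (world +y), scale up (world +x). Knob is at (316,230), pivot at (319,206), grip at (294,198) and marker at (266,174). In the side view the knob is at (319,184).

```bash
cat > m1.py <<'E'
from h import *
t=cam("top");s=cam("side")
print("knob",tri([ray(t,315.7,229.7),ray(s,319.3,183.8)]))
print("pivot",tri([ray(t,319.1,205.8),ray(s,299.2,178.8)]))
print("grip",tri([ray(t,293.7,197.6),ray(s,287,189.8)]))
print("mark",tri([ray(t,265.9,173.7),ray(s,255,209.5)]))
print("knob z",onz(t,315.7,229.7,.21),"piv",onz(t,319.1,205.8,.2),"grip",onz(t,293.7,197.6,.235),"mark",onz(t,265.9,173.7,.178))
im=cv2.imread("pics/a_top.png");h=cv2.cvtColor(im,cv2.COLOR_BGR2HSV)
m=cv2.inRange(h,*BLU)|cv2.inRange(h,*YEL); m[:170]=0;m[220:]=0;m[:,:215]=0;m[:,340:]=0
p=np.argwhere(m)[:,::-1]; (c,sz,a)=cv2.minAreaRect(p.astype(np.float32)); b=cv2.boxPoints((c,sz,a))
print(c,sz,a,[onz(t,*q,.17).round(3).tolist() for q in b])
o=ctrl.get_obs();print(o["qpos"],cam("wrist")[1].round(2).tolist())
q=o["ee_rot"];print(Rn.from_quat([q[1],q[2],q[3],q[0]]).as_matrix().round(3))
E
python3 m1.py
```

```text
knob (array([ 0.45405037, -0.04143824,  0.20618909]), [np.float64(0.0006794928148813577), np.float64(0.0006794928148814129)])
pivot (array([ 0.52317589, -0.05204927,  0.19202121]), [np.float64(0.0009839486783523059), np.float64(0.0009839486783521892)])
grip (array([0.5417802 , 0.01954768, 0.20942168]), [np.float64(0.0008927330930798983), np.float64(0.0008927330930796937)])
mark (array([0.61713029, 0.09900711, 0.17272842]), [np.float64(0.00020117095722134424), np.float64(0.00020117095722132895)])
knob z [ 0.453033   -0.04128943  0.21      ] piv [ 0.52111829 -0.05166029  0.2       ] grip [0.53883072 0.02009939 0.235     ] mark [0.61629737 0.09885111 0.178     ]
(276.7643737792969, 194.4107666015625) (117.64826202392578, 20.22517204284668) 13.897176742553711 [[0.57, 0.238, 0.17], [0.627, 0.225, 0.17], [0.546, -0.103, 0.17], [0.489, -0.089, 0.17]]
[ 1.19079558  0.33375244  0.03987007  1.4660316  -0.01342251  1.34327334
 -0.05848138] [[0.28, -0.96, -0.0], [-0.93, -0.27, 0.25], [-0.24, -0.07, -0.97]]
[[ 0.961  0.277 -0.   ]
 [ 0.277 -0.961  0.001]
 [-0.    -0.001 -1.   ]]
```

Emit:
{"api": "arm_command", "payload": {"commands": [[0, 0, -1, 0, 0, -0.18], [0, 0, -1, 0, 0, -0.18], [0, 0, -1, 0, 0, -0.18], [0, 0, -1, 0, 0, -0.18], [0, 0, -0.5, 0, 0, -0.18]], "hand": 1}}

```text
clock: 0.78
ee_pos: [0.1801, -0.6248, 0.3534]
ee_rot: [0.001, 0.829, 0.559, -0.0]
force: [-0.3, -0.3, 0.8]
width: 0.0867
finger_force: 0.0
```

```bash
cat > plan.py <<'E'
# usage: plan.py x y z [yawdeg of tool x]: shift in tool axes (units of 30mm), turn
import sys; from h import *
o=ctrl.get_obs(); q=o["ee_rot"]; R=Rn.from_quat([q[1],q[2],q[3],q[0]]).as_matrix()
p=np.array([float(v) for v in sys.argv[1:4]])
print("t",round(o["clock"],2),"pos",np.round(o["ee_pos"],4),"yaw",np.degrees(np.arctan2(R[1,0],R[0,0])).round(2),"zdir",R[:,2].round(3),"F",np.round(o["force"],1),"w",round(o["width"],4),"q",np.round(o["qpos"],2))
print("units",(R.T@(p-o["ee_pos"])/.03).round(2))
if len(sys.argv)>4:
    a=np.radians(float(sys.argv[4])); X=np.array([np.cos(a),np.sin(a),0]); Z=np.array([0,0,-1.]); T=np.c_[X,np.cross(Z,X),Z]
    print("turn",Rn.from_matrix(R.T@T).as_rotvec().round(3))
E
python3 plan.py 0.52 0 0.33 76.2
```

```text
t 0.78 pos [ 0.1801 -0.6248  0.3534] yaw 67.99 zdir [ 0.001 -0.002 -1.   ] F [-0.3 -0.3  0.8] w 0.0867 q [ 1.27  0.31 -0.07  1.22  0.02  1.61  0.82]
units [23.56  2.7   0.75]
turn [ 0.001  0.001 -0.143]
```

Emit:
{"api": "arm_command", "payload": {"commands": [[1, 0.1, 0, 0, 0, 0], [1, 0.1, 0, 0, 0, 0], [1, 0.1, 0, 0, 0, 0], [1, 0.1, 0, 0, 0, 0], [1, 0.1, 0, 0, 0, 0]]}}

```text
clock: 1.4
ee_pos: [0.2514, -0.4905, 0.3515]
ee_rot: [-0.0, 0.831, 0.557, 0.0]
force: [-0.6, -0.9, 0.2]
width: 0.087
finger_force: 0.0
```

Emit:
{"api": "arm_command", "payload": {"commands": [[1, 0.1, 0, 0, 0, 0], [1, 0.1, 0, 0, 0, 0], [1, 0.1, 0, 0, 0, 0], [1, 0.1, 0, 0, 0, 0], [1, 0.1, 0, 0, 0, 0]]}}

```text
clock: 2.02
ee_pos: [0.3222, -0.3574, 0.3516]
ee_rot: [-0.0, 0.831, 0.557, -0.0]
force: [0.7, 0.5, -0.8]
width: 0.0865
finger_force: 0.0
```

```bash
python3 plan.py 0.52 0 0.33 76.2
```

```text
t 2.02 pos [ 0.3222 -0.3574  0.3516] yaw 67.65 zdir [-0.  0. -1.] F [ 0.7  0.5 -0.8] w 0.0865 q [ 1.03 -0.04 -0.28  1.62 -0.01  1.56  0.37]
units [13.53  1.57  0.72]
turn [-0.    -0.    -0.149]
```

Emit:
{"api": "arm_command", "payload": {"commands": [[1, 0.1, 0, 0, 0, 0], [1, 0.1, 0, 0, 0, 0], [1, 0.1, 0, 0, 0, 0], [1, 0.1, 0, 0, 0, 0], [1, 0.1, 0, 0, 0, 0]]}}

```text
clock: 2.65
ee_pos: [0.3931, -0.2245, 0.3516]
ee_rot: [-0.0, 0.831, 0.557, -0.0]
force: [0.6, -0.3, -0.4]
width: 0.087
finger_force: 0.0
```

Emit:
{"api": "arm_command", "payload": {"commands": [[1, 0.1, 0, 0, 0, -0.05], [1, 0.1, 0, 0, 0, -0.05], [1, 0.2, 0, 0, 0, -0.05], [1, 0.3, 0, 0, 0, 0], [1, 0.3, 0, 0, 0, 0]]}}

```text
clock: 3.28
ee_pos: [0.4667, -0.0887, 0.3518]
ee_rot: [-0.0, 0.786, 0.618, 0.0]
force: [0.7, 0.1, -0.0]
width: 0.0869
finger_force: 0.0
```

Emit:
{"api": "arm_command", "payload": {"commands": [[1, 0, 0.3, 0, 0, 0], [1, 0, 0.3, 0, 0, 0], [1, 0, 0.1, 0, 0, 0], [0, 0, 0, 0, 0, 0], [0, 0, 0, 0, 0, 0]]}}

```text
clock: 3.9
ee_pos: [0.4874, -0.0031, 0.3308]
ee_rot: [-0.0, 0.786, 0.618, -0.0]
force: [-0.6, -0.3, 0.2]
width: 0.0867
finger_force: 0.0
```

```bash
python3 plan.py 0.52 0 0.33 76.2; python3 look.py b wrist
```

```text
t 3.9 pos [ 0.4874 -0.0031  0.3308] yaw 76.3 zdir [-0. -0. -1.] F [-0.6 -0.3  0.2] w 0.0867 q [ 0.66 -0.   -0.73  1.63 -0.    1.52 -0.31]
units [0.36 1.03 0.02]
turn [-0.     0.     0.002]
3.9 [ 0.4874 -0.0031  0.3308] [-0.000e+00  7.864e-01  6.177e-01 -1.000e-04] [-0.6 -0.3  0.2] 0.08666390706534396
wrist R [([399.3, 39.6], [382, 29, 30, 21, 332]), ([6.2, 219.2], [0, 190, 19, 47, 482]), ([326.7, 240.5], [313, 226, 29, 30, 679]), ([246.6, 252.7], [235, 237, 23, 32, 562])]
wrist Y [([336.4, 160.7], [309, 138, 54, 46, 2148]), ([55.4, 294.4], [51, 264, 12, 57, 196]), ([497.4, 293.9], [491, 267, 11, 53, 178])]
wrist B [([314.2, 61.1], [302, 0, 26, 126, 2825]), ([345.0, 60.7], [333, 0, 26, 126, 2593]), ([366.6, 160.7], [361, 148, 12, 26, 258]), ([303.7, 210.0], [299, 182, 9, 55, 342]), ([324.9, 204.8], [315, 184, 22, 46, 871]), ([327.1, 249.9], [299, 184, 50, 88, 966])]
```

View pics/b_wrist.png

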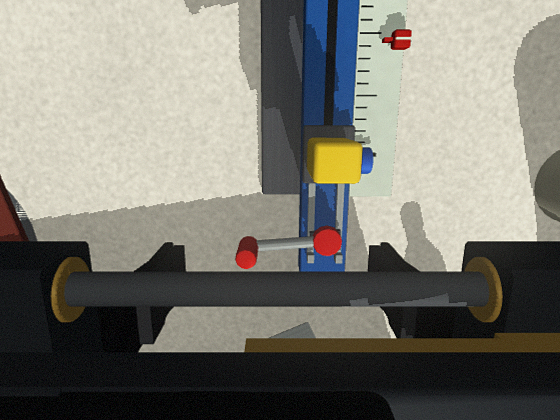

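The wrist view shows the knob at (246,253), pivot cap at (327,241), grip at (336,160), button at (367,161) and marker nose tip near (383,40). The sleeve runs nearly vertical. I'll zoom for exact outlines and take a second view from a shifted place.

```bash
cat > m2.py <<'E'
from h import *
im=cv2.imread("pics/b_wrist.png"); c=cam("wrist")
print("cam",(-c[1].T@c[2]).round(4))
h=cv2.cvtColor(im,cv2.COLOR_BGR2HSV); m=cv2.inRange(h,*BLU)
for z in [.17]:
  L=[];Rr=[]
  for v in range(5,120,5):
    u=np.where(m[v,280:375])[0]+280; L.append(onz(c,u[0]-.5,v,z)[:2]);Rr.append(onz(c,u[-1]+.5,v,z)[:2])
  for P in (L,Rr):
    P=np.array(P); vx,vy,x0,y0=cv2.fitLine(P.astype(np.float32),cv2.DIST_HUBER,0,.001,.001).ravel(); print("edge",np.degrees(np.arctan2(vy,vx))%180,x0,y0)
  print("width",np.linalg.norm(np.array(L)-np.array(Rr),axis=1).mean())
print("pivot top",onz(c,326.7,240.5,.2))
print("knob",onz(c,246.6,252.7,.205))
k=cv2.resize(im[15:275,225:425],None,fx=3,fy=3,interpolation=cv2.INTER_CUBIC)
a=k[0:135,430:600]; b=k[345:780,0:600]
cv2.imwrite("pics/b_crop.png",cv2.resize(im[120:275,225:385],(619,600),interpolation=cv2.INTER_CUBIC))
E
python3 m2.py
```

```text
cam [0.5041 0.061  0.4995]
edge 75.780685 0.53997993 0.11347206
edge 75.92768 0.5797425 0.08863122
width 0.04449465036414248
pivot top [ 0.5218093  -0.05105401  0.2       ]
knob [ 0.45240831 -0.04363116  0.205     ]
```

View pics/b_crop.png

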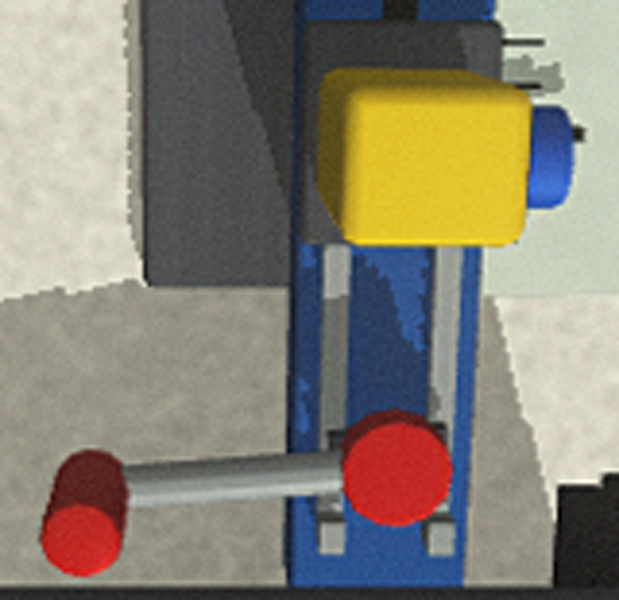

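Emit:
{"api": "arm_command", "payload": {"commands": [[-1, 0.3, 0, 0, 0, 0], [-0.8, 0.3, 0, 0, 0, 0], [0, 0, 0, 0, 0, 0], [0, 0, 0, 0, 0, 0], [0, 0, 0, 0, 0, 0]], "hand": 0.55}}

```text
clock: 4.58
ee_pos: [0.4919, -0.059, 0.3309]
ee_rot: [0.0, 0.786, 0.618, 0.0]
force: [-0.3, -0.1, -0.4]
width: 0.0499
finger_force: 0.0
```

```bash
python3 look.py c wrist; python3 -c "
import cv2
a=cv2.imread('pics/c_wrist.png');cv2.imwrite('pics/c_crop.png',cv2.resize(a[0:280,180:440],(557,600),interpolation=cv2.INTER_CUBIC))"
```

```text
4.575 [ 0.4919 -0.059   0.3309] [1.000e-04 7.863e-01 6.178e-01 1.000e-04] [-0.3 -0.1 -0.4] 0.04989485649901104
wrist R [([308.0, 181.5], [294, 166, 30, 31, 723]), ([223.5, 191.7], [211, 178, 25, 28, 521]), ([7.6, 240.5], [0, 202, 24, 65, 750])]
wrist Y [([313.4, 84.5], [287, 61, 54, 48, 2442]), ([141.3, 292.8], [138, 261, 10, 61, 214]), ([411.2, 293.0], [405, 261, 11, 61, 224])]
wrist B [([293.7, 28.2], [283, 0, 23, 59, 1300]), ([324.9, 28.1], [314, 0, 23, 58, 1232]), ([345.7, 86.1], [340, 72, 13, 29, 327]), ([285.2, 149.3], [282, 121, 7, 57, 349]), ([306.8, 143.9], [296, 121, 23, 50, 993]), ([309.4, 198.5], [282, 122, 50, 103, 1514])]
```

View pics/c_crop.png

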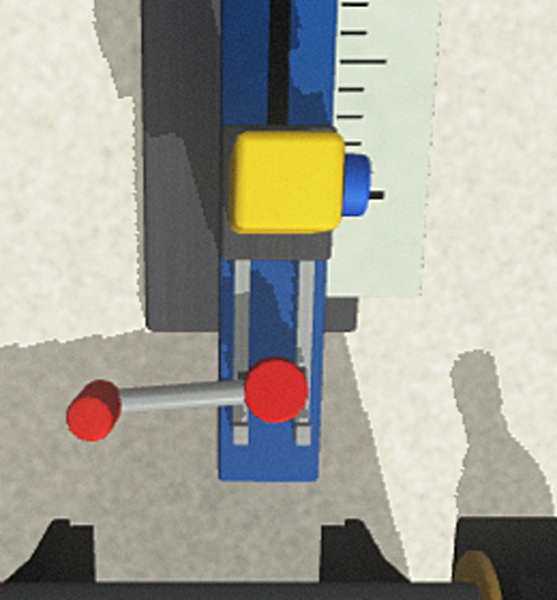

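Crops give the knob top at b(245.9,259.8)/c(222,195), pivot cap at b(327.6,242.7)/c(308.8,182.5), grip top centre at b(337.9,162.1)/c(315.8,85.4) and pointer end at b(375.9,154.4)/c(359.2,91).

```bash
cat > m3.py <<'E'
from h import *
b=cam("wrist",dict(ee_pos=[.4874,-.0031,.3308],ee_rot=[0,.7864,.6177,-.0001])); c=cam("wrist",dict(ee_pos=[.4919,-.059,.3309],ee_rot=[.0001,.7863,.6178,.0001]))
a=np.radians(75.9); Y=np.array([np.cos(a),np.sin(a)]);X=np.array([Y[1],-Y[0]])
e=(np.array([.53998,.11347])+np.array([.57974,.08863]))/2
f=lambda p:(round(float((p[:2]-e)@X)*1000,1),round(float((p[:2]-e)@Y)*1000,1))
for n,B,C,z in (("knob",(245.9,259.8),(222,195),.222),("pivot",(327.6,242.7),(308.8,182.5),.205),("grip",(337.9,162.1),(315.8,85.4),.24),("ptr",(375.9,154.4),(359.2,91),.177)):
    p,r=tri([ray(b,*B),ray(c,*C)]); pb=onz(b,*B,z);pc=onz(c,*C,z)
    print(n,p.round(4),np.round(r,4),"b",pb.round(4),"c",pc.round(4),"gauge rel",f(pb),f(pc))
p=onz(b,383,40,.178); print("mark",p.round(4),f(p))
E
python3 m3.py
```

```text
knob [ 0.454  -0.0419  0.2246] [0.0002 0.0002] b [ 0.4533 -0.043   0.222 ] c [ 0.4537 -0.0424  0.222 ] gauge rel (-68.2, -165.6) (-68.0, -165.0)
pivot [ 0.5224 -0.0534  0.1981] [0. 0.] b [ 0.5219 -0.0508  0.205 ] c [ 0.5221 -0.0521  0.205 ] gauge rel (0.2, -156.5) (0.7, -157.7)
grip [0.5402 0.0189 0.2322] [0. 0.] b [0.5392 0.0201 0.24  ] c [0.5393 0.0185 0.24  ] gauge rel (-0.3, -83.5) (0.2, -85.1)
ptr [0.5817 0.0086 0.1759] [0. 0.] b [0.5814 0.0088 0.177 ] c [0.5814 0.0086 0.177 ] gauge rel (43.4, -84.2) (43.4, -84.4)
mark [0.6025 0.0987 0.178 ] (41.9, 8.1)
```

```bash
python3 plan.py .4537 -.0425 .224 75.9
```

```text
t 4.62 pos [ 0.4919 -0.0591  0.3309] yaw 76.31 zdir [ 0. -0. -1.] F [-0.1  0.7  0. ] w 0.0492 q [ 0.71  0.01 -0.68  1.61  0.01  1.52 -0.21]
units [ 0.24 -1.37  3.56]
turn [0.    0.    0.007]
```

Emit:
{"api": "arm_command", "payload": {"commands": [[0.24, -0.7, 0.2, 0, 0, 0.007], [0, -0.67, 0.4, 0, 0, 0], [0, 0, 0.5, 0, 0, 0], [0, 0, 0.5, 0, 0, 0], [0, 0, 0, 0, 0, 0]]}}

```text
clock: 5.25
ee_pos: [0.4535, -0.043, 0.2814]
ee_rot: [-0.001, 0.789, 0.615, -0.001]
force: [0.4, 0.4, -0.2]
width: 0.048
finger_force: 0.0
```

```bash
python3 plan.py .4537 -.0425 .224 75.9
```

```text
t 5.25 pos [ 0.4535 -0.043   0.2814] yaw 75.85 zdir [-0.002  0.001 -1.   ] F [ 0.4  0.4 -0.2] w 0.048 q [ 0.72 -0.07 -0.67  1.78 -0.05  1.42 -0.19]
units [0.02 0.01 1.91]
turn [-0.002 -0.    -0.001]
```

Emit:
{"api": "arm_command", "payload": {"commands": [[0, 0, 0.6, 0, 0, 0], [0, 0, 0.6, 0, 0, 0], [0, 0, 0.4, 0, 0, 0], [0, 0, 0.3, 0, 0, 0], [0, 0, 0, 0, 0, 0]]}}

```text
clock: 5.88
ee_pos: [0.4535, -0.0429, 0.2252]
ee_rot: [-0.0, 0.789, 0.615, -0.0]
force: [-0.3, -1.2, 0.2]
width: 0.048
finger_force: 0.0
```

Emit:
{"api": "arm_command", "payload": {"commands": [[0, 0, 0, 0, 0, 0], [0, 0, 0, 0, 0, 0], [0, 0, 0, 0, 0, 0], [0, 0, 0, 0, 0, 0], [0, 0, 0, 0, 0, 0]], "hand": 0, "newtons": 8}}

```text
clock: 6.5
ee_pos: [0.4538, -0.0429, 0.2258]
ee_rot: [0.0, 0.789, 0.615, 0.0]
force: [-0.9, -0.4, -0.0]
width: 0.006
finger_force: 0.0
```

```bash
cat > arc.py <<'E'
from h import *
# knob arc in commanded tool axes: tool x = gauge +y, tool y = gauge +x
o=ctrl.get_obs(); print(np.round(o["ee_pos"],4),np.round(o["force"],1),round(o["width"],4),o["finger_force"])
P=np.array([.522,-.0535]); d=np.array(o["ee_pos"][:2])-P; a=np.radians(75.9);Y=np.array([np.cos(a),np.sin(a)]);X=np.array([Y[1],-Y[0]])
th=np.arctan2(-(d@Y),-(d@X)); print("r",np.linalg.norm(d),"lever",th)
T=np.linspace(th,1.58,16); pts=np.c_[-.07*np.sin(T),-.07*np.cos(T)]/.03
print(np.diff(pts,axis=0).round(2).tolist())
E
python3 arc.py
```

```text
[ 0.4538 -0.0429  0.2258] [-0.9 -0.4 -0. ] 0.006 0.0
r 0.06901322953224544 lever 0.09197362356365064
[[-0.23, 0.03], [-0.22, 0.06], [-0.22, 0.08], [-0.21, 0.1], [-0.2, 0.12], [-0.19, 0.14], [-0.17, 0.16], [-0.16, 0.17], [-0.14, 0.19], [-0.12, 0.2], [-0.1, 0.21], [-0.08, 0.22], [-0.05, 0.22], [-0.03, 0.23], [-0.01, 0.23]]
```

```bash
python3 look.py d wrist top; python3 -c "
import cv2
a=cv2.imread('pics/d_wrist.png');cv2.imwrite('pics/d_crop.png',a)"
```

```text
6.5 [ 0.4538 -0.0429  0.2258] [0.     0.7888 0.6146 0.    ] [-0.9 -0.4 -0. ] 0.006003963118926993
wrist R [([394.0, 221.9], [371, 200, 47, 42, 1557]), ([273.8, 239.1], [257, 218, 33, 49, 1015]), ([2.8, 309.4], [0, 307, 8, 7, 40])]
wrist Y [([426.5, 78.7], [365, 39, 121, 78, 8478]), ([242.3, 291.5], [240, 258, 6, 64, 211]), ([310.1, 292.3], [307, 258, 6, 64, 200]), ([437.2, 334.2], [433, 333, 10, 4, 17]), ([445.3, 345.4], [438, 336, 16, 16, 70]), ([115.9, 340.6], [111, 339, 11, 6, 25]), ([170.5, 348.1], [167, 343, 8, 9, 24]), ([432.9, 346.9], [428, 342, 10, 10, 22]), ([72.1, 348.3], [69, 344, 7, 8, 15]), ([87.4, 348.8], [83, 344, 11, 8, 28]), ([108.4, 349.0], [101, 345, 15, 7, 37]), ([129.3, 349.3], [117, 344, 26, 8, 61]), ([161.4, 348.5], [158, 345, 8, 7, 20]), ([48.6, 350.1], [42, 349, 14, 3, 23]), ([63.5, 350.1], [60, 348, 8, 4, 15]), ([197.6, 350.5], [190, 349, 16, 3, 22])]
wrist B [([359.4, 86.1], [342, 0, 50, 218, 3923]), ([419.3, 19.0], [403, 0, 34, 41, 1184]), ([488.5, 80.4], [480, 58, 18, 47, 536]), ([387.7, 168.2], [371, 135, 36, 74, 2072]), ([417.7, 172.5], [413, 134, 11, 79, 312]), ([349.3, 238.1], [340, 235, 18, 7, 79]), ([372.2, 237.7], [369, 234, 9, 8, 52])]
top R [([266.1, 173.8], [264, 171, 5, 7, 18]), ([307.1, 219.5], [306, 195, 3, 48, 110]), ([351.9, 220.3], [350, 197, 4, 50, 129]), ([312.5, 220.1], [311, 198, 4, 44, 140]), ([328.4, 209.1], [316, 198, 27, 25, 484]), ([338.5, 306.8], [323, 199, 29, 192, 3983]), ([280.9, 352.9], [262, 346, 39, 15, 496]), ([293.7, 379.4], [288, 373, 11, 13, 44]), ([341.2, 407.7], [328, 399, 24, 21, 306]), ([268.9, 416.2], [262, 413, 15, 7, 69])]
top Y [([122.8, 213.8], [93, 191, 58, 53, 1709]), ([293.6, 197.2], [288, 191, 12, 13, 117])]
top B [([168.3, 92.7], [167, 84, 4, 19, 67]), ([200.5, 93.4], [199, 84, 4, 19, 73]), ([250.7, 190.6], [218, 176, 69, 30, 879])]
```

View pics/d_crop.png

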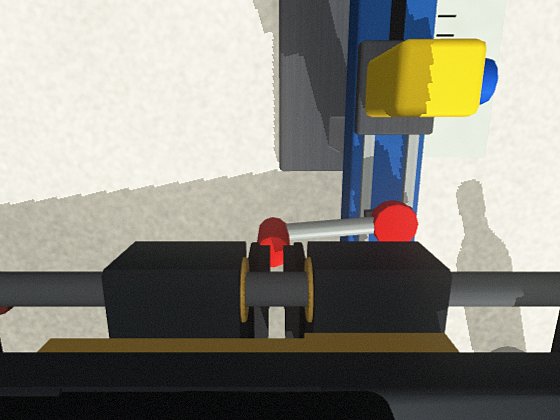

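```bash
python3 -c "
from h import *
c=cam('wrist');o=ctrl.get_obs();print(o['width'],o['finger_force'],o['clock'])
for X in ([.4537,-.0425,.222],[.4537,-.0425,.184],[.4537,-.0425,.19],[.522,-.053,.2],o['ee_pos'],[.4538,-.0429,.207]): print(X,px(c,X).round(1))"
```

```text
0.001974154972724421 0.0 6.6
[0.4537, -0.0425, 0.222] [273.9 252. ]
[0.4537, -0.0425, 0.184] [274.3 229.2]
[0.4537, -0.0425, 0.19] [274.2 232.3]
[0.522, -0.053, 0.2] [397.6 226.7]
[ 0.45378316 -0.04291629  0.2257824 ] [274.3 255.5]
[0.4538, -0.0429, 0.207] [274.4 242.6]
```

Emit:
{"api": "arm_command", "payload": {"commands": [[0, 0, 0, 0, 0, 0], [0, 0, 0, 0, 0, 0], [0, 0, 0, 0, 0, 0], [0, 0, 0, 0, 0, 0], [0, 0, 0, 0, 0, 0]], "hand": 0.55}}

```text
clock: 7.22
ee_pos: [0.4538, -0.043, 0.2258]
ee_rot: [-0.0, 0.789, 0.615, 0.0]
force: [-0.6, 0.4, -0.2]
width: 0.0431
finger_force: 0.0
```

```bash
python3 look.py e wrist side
```

```text
7.225 [ 0.4538 -0.043   0.2258] [-0.      0.7889  0.6146  0.    ] [-0.6  0.4 -0.2] 0.04305506582516981
wrist R [([394.2, 221.9], [371, 200, 47, 42, 1554]), ([272.6, 242.7], [256, 218, 34, 49, 1351]), ([2.7, 309.5], [0, 307, 8, 7, 40])]
wrist Y [([426.6, 78.7], [365, 39, 122, 78, 8480]), ([157.4, 291.9], [154, 258, 11, 64, 259]), ([395.7, 296.1], [389, 262, 11, 60, 224]), ([139.9, 342.2], [137, 339, 6, 7, 16]), ([178.1, 340.2], [174, 339, 8, 5, 17]), ([536.6, 344.6], [534, 339, 5, 13, 22]), ([228.2, 344.0], [224, 341, 8, 7, 20]), ([262.3, 343.9], [254, 340, 17, 8, 38]), ([277.5, 345.3], [272, 340, 11, 12, 33]), ([294.0, 344.2], [284, 340, 17, 10, 40]), ([152.5, 349.8], [143, 347, 20, 5, 39]), ([245.5, 349.5], [233, 346, 23, 6, 53]), ([211.2, 350.2], [199, 348, 26, 4, 45]), ([308.2, 350.1], [303, 348, 11, 4, 19]), ([351.2, 350.1], [347, 348, 11, 4, 17]), ([379.4, 350.6], [373, 349, 13, 3, 16]), ([329.4, 350.9], [323, 350, 14, 2, 15])]
wrist B [([359.4, 86.1], [342, 0, 50, 218, 3917]), ([419.4, 19.0], [403, 0, 34, 41, 1183]), ([488.7, 80.2], [480, 58, 18, 47, 543]), ([387.7, 168.2], [371, 135, 36, 74, 2074]), ([417.8, 172.7], [413, 134, 11, 80, 314]), ([363.4, 253.4], [340, 234, 41, 38, 740])]
side R [([402.0, 58.9], [314, 43, 181, 35, 3264]), ([531.5, 52.7], [502, 43, 58, 22, 1046]), ([299.3, 178.9], [296, 176, 8, 7, 45]), ([319.3, 183.9], [317, 179, 6, 11, 50]), ([454.1, 211.4], [447, 208, 13, 8, 52]), ([472.8, 232.7], [466, 221, 12, 25, 52]), ([477.8, 230.2], [472, 220, 11, 21, 46]), ([439.4, 281.1], [405, 235, 76, 76, 1484])]
side Y [([287.0, 189.9], [281, 180, 13, 21, 222]), ([231.3, 373.9], [202, 341, 66, 69, 2470])]
side B [([306.3, 177.1], [301, 174, 10, 7, 22]), ([266.9, 215.4], [256, 203, 22, 26, 99]), ([267.7, 226.0], [260, 217, 15, 19, 83]), ([131.0, 281.5], [123, 278, 17, 8, 39])]
```

View pics/e_wrist.png

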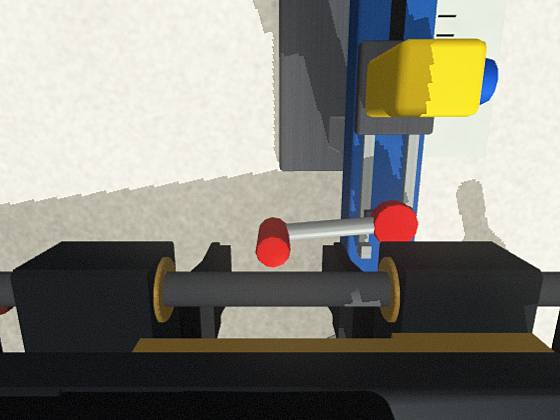

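```bash
python3 -c "
import cv2
a=cv2.imread('pics/e_side.png')[95:215,250:390];cv2.imwrite('pics/e_crop.png',cv2.resize(a,(700,600),interpolation=cv2.INTER_CUBIC))
from h import *
s=cam('side');
for z in(.207,.2258,.245): print(z,[((px(s,np.array([.4538,-.043,z])+k*.029*np.array([.97,-.243,0]))-[250,95])*5).round(0).tolist() for k in(-1,0,1)])
"
```

```text
0.207 [[389.0, 461.0], [349.0, 442.0], [309.0, 422.0]]
0.2258 [[392.0, 441.0], [351.0, 422.0], [311.0, 402.0]]
0.245 [[395.0, 420.0], [354.0, 401.0], [313.0, 381.0]]
```

View pics/e_crop.png

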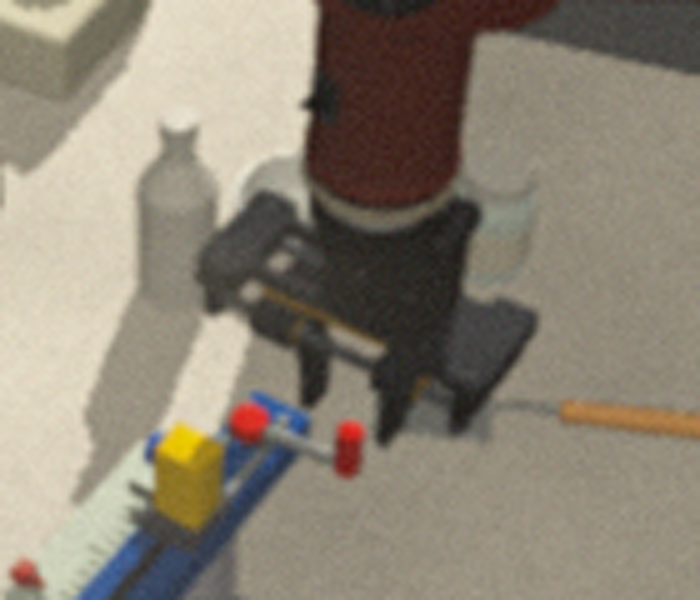

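```bash
python3 -c "
from h import *
w=cam('wrist');s=cam('side');o=ctrl.get_obs();q=o['ee_rot'];R=Rn.from_quat([q[1],q[2],q[3],q[0]]).as_matrix()
for W,S in (((223,244),(387,440)),((334,244),(313,402))):
  p,r=tri([ray(w,*W),ray(s,250+S[0]/5,95+S[1]/5)]); print(p.round(4),np.round(r,4),'tool',(R.T@(p-o['ee_pos'])).round(4))
im=cv2.imread('pics/e_wrist.png');g=cv2.cvtColor(im,cv2.COLOR_BGR2GRAY)
for v in range(236,340,8): print(v,''.join('#' if x<70 else '.' for x in g[v,180:370:3]))
"
```

```text
[ 0.4298 -0.0315  0.2288] [0.0022 0.0022] tool [ 0.0052 -0.0261 -0.0031]
[ 0.4808 -0.0409  0.2358] [0.0021 0.0021] tool [ 0.0086  0.0257 -0.0101]
236 ..........................##########...................##.##....
244 ...........##.............#.........#...............####........
252 .........########...............................########........
260 ........#########...............................#########.......
268 .....############...............................############....
276 ################################################################
284 #####.#..#..##..##....#.#...#...........#..###..#.##.####.######
292 .###......#.#..#.........................#....#.........#...####
300 ########.####.#.####.#...#.............#..#.#.#.#.#..#####...###
308 ###############...................................##############
316 ##############.....................................#############
324 ##############.....................................#############
332 #############.......................................############
```

The side crop shows the fingertips at (313,402) and (387,440), level with the knob top at (350,430). They stand about at TCP height, not 19 mm ahead, so the fingers closed above the knob. I'll go 20 mm lower.

Emit:
{"api": "arm_command", "payload": {"commands": [[0, 0, 0.2, 0, 0, 0], [0, 0, 0.2, 0, 0, 0], [0, 0, 0.2, 0, 0, 0], [0, 0, 0.07, 0, 0, 0], [0, 0, 0, 0, 0, 0]]}}

```text
clock: 7.95
ee_pos: [0.4537, -0.0429, 0.2055]
ee_rot: [-0.0, 0.789, 0.615, -0.0]
force: [0.0, -1.2, -0.1]
width: 0.0482
finger_force: 0.0
```

Emit:
{"api": "arm_command", "payload": {"commands": [[0, 0, 0, 0, 0, 0], [0, 0, 0, 0, 0, 0], [0, 0, 0, 0, 0, 0], [0, 0, 0, 0, 0, 0], [0, 0, 0, 0, 0, 0]], "hand": 0, "newtons": 8}}

```text
clock: 8.57
ee_pos: [0.4521, -0.0425, 0.2055]
ee_rot: [-0.001, 0.789, 0.615, -0.001]
force: [-9.6, 2.4, 6.3]
width: 0.0172
finger_force: 8.0
```

```bash
python3 arc.py
```

```text
[ 0.4521 -0.0425  0.2055] [-9.6  2.4  6.3] 0.0172 7.998192273080349
r 0.07079607147640518 lever 0.09046599153303671
[[-0.23, 0.03], [-0.23, 0.05], [-0.22, 0.08], [-0.21, 0.1], [-0.2, 0.12], [-0.19, 0.14], [-0.17, 0.16], [-0.16, 0.17], [-0.14, 0.19], [-0.12, 0.2], [-0.1, 0.21], [-0.08, 0.22], [-0.05, 0.23], [-0.03, 0.23], [-0.01, 0.23]]
```

Emit:
{"api": "arm_command", "payload": {"commands": [[0, -0.06, 0, 0, 0, 0], [-0.23, 0.03, 0, 0, 0, 0], [-0.23, 0.05, 0, 0, 0, 0], [-0.22, 0.08, 0, 0, 0, 0], [0, 0, 0, 0, 0, 0]]}}

```text
clock: 9.2
ee_pos: [0.4511, -0.0649, 0.2056]
ee_rot: [-0.0, 0.789, 0.614, -0.001]
force: [-5.0, -0.1, 4.4]
width: 0.0177
finger_force: 8.0
```

```bash
python3 arc.py
```

```text
[ 0.4511 -0.0649  0.2056] [-5.  -0.1  4.4] 0.0177 7.999965324997902
r 0.07180876861452017 lever 0.40487377310347494
[[-0.17, 0.08], [-0.16, 0.09], [-0.15, 0.1], [-0.14, 0.11], [-0.13, 0.13], [-0.12, 0.14], [-0.11, 0.14], [-0.1, 0.15], [-0.09, 0.16], [-0.07, 0.17], [-0.06, 0.17], [-0.05, 0.18], [-0.03, 0.18], [-0.02, 0.18], [-0.01, 0.18]]
```

Emit:
{"api": "arm_command", "payload": {"commands": [[-0.33, 0.15, 0, 0, 0, 0], [-0.29, 0.21, 0, 0, 0, 0], [-0.25, 0.26, 0, 0, 0, 0], [-0.21, 0.29, 0, 0, 0, 0], [0, 0, 0, 0, 0, 0]]}}

```text
clock: 9.82
ee_pos: [0.4687, -0.1052, 0.205]
ee_rot: [-0.0, 0.79, 0.613, -0.002]
force: [-7.9, -6.8, 1.5]
width: 0.0174
finger_force: 8.0
```

```bash
python3 arc.py
```

```text
[ 0.4687 -0.1052  0.205 ] [-7.9 -6.8  1.5] 0.0174 8.000906109809875
r 0.07419221960400779 lever 1.0162534281783637
[[-0.04, 0.08], [-0.04, 0.08], [-0.04, 0.08], [-0.04, 0.08], [-0.03, 0.08], [-0.03, 0.08], [-0.03, 0.08], [-0.02, 0.08], [-0.02, 0.09], [-0.02, 0.09], [-0.01, 0.09], [-0.01, 0.09], [-0.01, 0.09], [-0.0, 0.09], [-0.0, 0.09]]
```

Emit:
{"api": "arm_command", "payload": {"commands": [[-0.06, 0.3, 0, 0, 0, 0], [-0.05, 0.3, 0, 0, 0, 0], [-0.03, 0.3, 0, 0, 0, 0], [0, 0.3, 0, 0, 0, 0], [0, 0.1, 0, 0, 0, 0]]}}

```text
clock: 10.45
ee_pos: [0.5051, -0.1193, 0.2048]
ee_rot: [-0.0, 0.79, 0.613, -0.003]
force: [-13.8, -7.8, 5.3]
width: 0.0176
finger_force: 8.0
```

```bash
python3 arc.py|head -2
```

```text
[ 0.5051 -0.1193  0.2048] [-13.8  -7.8   5.3] 0.0176 8.000299092382193
r 0.0679232298828652 lever 1.565907479117261
```

Emit:
{"api": "arm_command", "payload": {"commands": [[0, 0.1, 0, 0, 0, 0], [0, 0.05, 0, 0, 0, 0], [0, 0, 0, 0, 0, 0], [0, 0, 0, 0, 0, 0], [0, 0, 0, 0, 0, 0]]}}

```text
clock: 11.08
ee_pos: [0.5074, -0.1198, 0.2046]
ee_rot: [-0.001, 0.79, 0.613, -0.004]
force: [-17.8, -6.4, 7.4]
width: 0.0221
finger_force: 8.0
```

```bash
python3 arc.py|head -2
```

```text
[ 0.5074 -0.1198  0.2046] [-17.8  -6.4   7.4] 0.0221 8.001156449317932
r 0.06794323476290215 lever 1.5997802523984392
```

Emit:
{"api": "arm_command", "payload": {"commands": [[0, -0.15, 0, 0, 0, 0], [0, -0.05, 0, 0, 0, 0], [0, 0, 0, 0, 0, 0], [0, 0, 0, 0, 0, 0], [0, 0, 0, 0, 0, 0]], "hand": 0.6}}

```text
clock: 11.7
ee_pos: [0.5058, -0.1147, 0.2057]
ee_rot: [0.0, 0.789, 0.615, 0.0]
force: [-0.9, 0.7, -0.3]
width: 0.0515
finger_force: 0.0
```

Emit:
{"api": "arm_command", "payload": {"commands": [[0, 0, -0.6, 0, 0, 0], [0, 0, -1, 0, 0, 0], [0, 0, -1, 0, 0, 0], [0.3, 0, -1, 0, 0, 0], [0.3, 0, 0, 0, 0, 0]], "hand": 1}}

```text
clock: 12.32
ee_pos: [0.5113, -0.097, 0.3172]
ee_rot: [0.002, 0.789, 0.615, 0.002]
force: [0.3, 0.2, -0.9]
width: 0.0857
finger_force: 0.0
```

Emit:
{"api": "arm_command", "payload": {"commands": [[1, 0, 0, 0, 0, 0], [1, 0, 0, 0, 0, 0], [1, 0, 0, 0, 0, 0], [0, 0, 0, 0, 0, 0], [0, 0, 0, 0, 0, 0]]}}

```text
clock: 12.95
ee_pos: [0.5319, -0.0106, 0.3136]
ee_rot: [-0.0, 0.789, 0.615, -0.0]
force: [-0.3, -0.5, 0.1]
width: 0.0869
finger_force: 0.0
```

```bash
python3 plan.py .5392 .019 .29 75.9; python3 look.py f wrist top side
```

```text
t 12.95 pos [ 0.5319 -0.0106  0.3136] yaw 75.84 zdir [-0. -0. -1.] F [-0.3 -0.5  0.1] w 0.0869 q [ 0.61  0.11 -0.73  1.56  0.07  1.5  -0.37]
units [ 1.02 -0.    0.79]
turn [-0.     0.    -0.001]
12.95 [ 0.5319 -0.0106  0.3136] [-0.000e+00  7.889e-01  6.145e-01 -2.000e-04] [-0.3 -0.5  0.1] 0.08687057363206513
wrist R [([347.0, 38.4], [330, 28, 29, 22, 366]), ([276.3, 250.9], [262, 235, 30, 32, 758]), ([276.7, 327.9], [267, 316, 20, 23, 377])]
wrist Y [([273.8, 168.1], [248, 143, 52, 50, 2450]), ([497.7, 293.6], [492, 267, 10, 52, 166]), ([54.5, 287.5], [51, 268, 10, 35, 109]), ([55.4, 310.6], [52, 304, 9, 17, 45])]
wrist B [([259.6, 63.1], [247, 0, 25, 130, 2864]), ([291.5, 62.5], [280, 0, 24, 130, 2867]), ([306.3, 168.0], [300, 154, 14, 28, 333]), ([297.5, 231.3], [295, 190, 6, 82, 446]), ([254.9, 232.6], [252, 193, 7, 79, 403]), ([276.0, 212.8], [265, 193, 23, 46, 810]), ([267.8, 267.7], [266, 264, 5, 8, 30]), ([285.1, 267.9], [283, 264, 5, 8, 36])]
top R [([338.7, 266.1], [305, 147, 60, 208, 4883]), ([341.1, 171.2], [337, 146, 9, 55, 163]), ([314.8, 162.4], [301, 149, 30, 30, 653])
[... 670 characters left out ...]
9, 5, 10, 30]), ([299.4, 179.0], [296, 176, 8, 7, 46]), ([449.2, 213.0], [446, 211, 7, 4, 20]), ([473.7, 229.3], [470, 224, 8, 12, 23]), ([482.0, 233.2], [479, 228, 8, 10, 18]), ([438.0, 280.8], [405, 235, 76, 76, 1335])]
side Y [([287.0, 189.9], [280, 180, 15, 21, 227]), ([231.4, 344.8], [223, 342, 15, 9, 37]), ([214.6, 370.1], [202, 348, 41, 50, 791]), ([252.1, 357.0], [243, 352, 19, 13, 64]), ([251.7, 388.2], [239, 361, 27, 46, 369]), ([224.3, 385.3], [222, 382, 6, 7, 15]), ([229.2, 397.5], [210, 384, 33, 25, 205])]
side B [([306.0, 184.2], [301, 178, 10, 12, 20]), ([267.0, 215.3], [256, 204, 22, 24, 103]), ([267.7, 226.0], [262, 218, 12, 16, 78]), ([130.6, 281.3], [123, 278, 16, 7, 32])]
```

View pics/f_wrist.png

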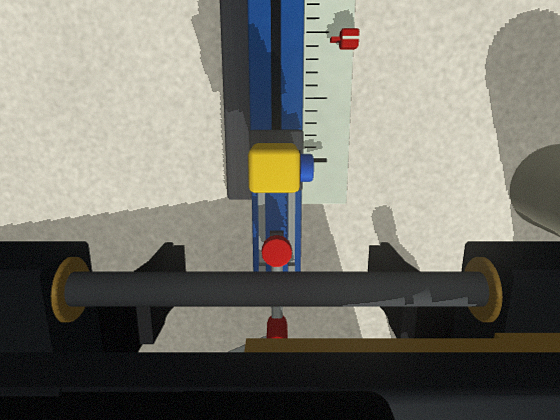

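The lever now points along -y (pivot (276,251) above knob (277,328)), so it is fully open. Grip top is centred near (274,168), pointer end at (326,160) and marker nose at (331,39).

```bash
cat > m4.py <<'E'
from h import *
c=cam("wrist",dict(ee_pos=[.5319,-.0106,.3136],ee_rot=[0,.7889,.6145,-.0002])); im=cv2.imread("pics/f_wrist.png")
a=np.radians(75.9); Y=np.array([np.cos(a),np.sin(a)]);X=np.array([Y[1],-Y[0]]); e=np.array([.55986,.10105])
f=lambda p:(round(float((p[:2]-e)@X)*1000,1),round(float((p[:2]-e)@Y)*1000,1))
h=cv2.cvtColor(im,cv2.COLOR_BGR2HSV)
d=cv2.inRange(h,(0,0,0),(180,255,60)); s=d[150:172,315:332]
print("dark",np.argwhere(s)[:,::-1].min(0)+[315,150],np.argwhere(s)[:,::-1].max(0)+[315,150])
sub=cv2.inRange(h,*RED)[25:55,325:365]|cv2.inRange(h,(172,130,60),(180,255,255))[25:55,325:365]
for v in range(0,30,2): print(v+25,''.join('#' if x else '.' for x in sub[v]))
for n,u,v,z in(("ptr",326,160,.177),("mark",331,39,.178),("griptop",274.5,168.5,.24),("pivot",276.5,253,.2)): p=onz(c,u,v,z);print(n,p.round(4),f(p))
m=cv2.inRange(h,*BLU)
for v in (20,60,100):
    u=np.where(m[v,230:310])[0]+230; print("sleeve",f(onz(c,u[0]-.5,v,.17)),f(onz(c,u[-1]+.5,v,.17)))
print("tgt",(e-.0843*Y-.0015*X).round(4))
E
python3 m4.py
```

```text
dark [315 159] [325 161]
25 ........................................
27 ........................................
29 .................#################......
31 ................##################......
33 ................##################......
35 ................##################......
37 ......###########.......................
39 ......############################......
41 .....########...##################......
43 ...............##################.......
45 ...............##################.......
47 ...............#################........
49 ............................#...........
51 ........................................
53 ........................................
ptr [0.5807 0.009  0.177 ] (42.7, -84.2)
mark [0.6039 0.0988 0.178 ] (43.3, 8.5)
griptop [0.5398 0.0211 0.24  ] (-0.0, -82.4)
pivot [ 0.5226 -0.0524  0.2   ] (1.3, -157.9)
sleeve (-21.1, 23.7) (22.5, 23.7)
sleeve (-20.9, -5.3) (22.2, -5.4)
sleeve (-20.7, -35.9) (22.7, -36.0)
tgt [0.5379 0.0197]
```

Emit:
{"api": "arm_command", "payload": {"commands": [[0.5, -0.05, 0, 0, 0, 0], [0.53, 0, 0.4, 0, 0, 0], [0, 0, 0.8, 0, 0, 0], [0, 0, 0.6, 0, 0, 0], [0, 0, 0, 0, 0, 0]]}}

```text
clock: 13.72
ee_pos: [0.5373, 0.0205, 0.258]
ee_rot: [-0.001, 0.789, 0.615, -0.001]
force: [1.2, 0.3, 0.8]
width: 0.0873
finger_force: 0.0
```

Emit:
{"api": "arm_command", "payload": {"commands": [[0, 0, 0.5, 0, 0, 0], [0, 0, 0.5, 0, 0, 0], [0, 0, 0.4, 0, 0, 0], [0, 0, 0.2, 0, 0, 0], [0, 0, 0, 0, 0, 0]]}}

```text
clock: 14.35
ee_pos: [0.5379, 0.0203, 0.2113]
ee_rot: [-0.0, 0.789, 0.615, -0.0]
force: [-1.0, 0.4, -0.3]
width: 0.0866
finger_force: 0.0
```

```bash
python3 plan.py .5379 .0197 .212 75.9; python3 look.py g side
```

```text
t 14.35 pos [0.5379 0.0203 0.2113] yaw 75.85 zdir [-0.001  0.    -1.   ] F [-1.   0.4 -0.3] w 0.0866 q [ 0.56  0.18 -0.75  1.71  0.13  1.3  -0.47]
units [-0.02  0.   -0.02]
turn [-0.001 -0.    -0.001]
14.35 [0.5379 0.0203 0.2113] [-2.000e-04  7.888e-01  6.146e-01 -2.000e-04] [-1.   0.4 -0.3] 0.0866014885942992
side R [([532.1, 17.8], [514, 15, 37, 10, 129]), ([504.2, 35.4], [452, 21, 108, 30, 1718]), ([362.4, 65.3], [271, 40, 176, 51, 4586]), ([289.0, 130.5], [286, 126, 9, 10, 24]), ([311.0, 161.8], [309, 158, 5, 9, 39]), ([501.8, 179.8], [495, 171, 16, 25, 139]), ([476.0, 232.3], [467, 221, 16, 26, 69]), ([483.4, 232.8], [478, 225, 11, 16, 48]), ([416.6, 265.8], [405, 235, 26, 59, 742]), ([479.3, 266.7], [477, 264, 5, 6, 15]), ([460.8, 293.3], [423, 270, 59, 41, 813])]
side Y [([287.2, 189.5], [281, 179, 14, 22, 239]), ([216.2, 372.3], [202, 342, 41, 67, 883]), ([252.2, 378.0], [232, 346, 36, 63, 1078]), ([228.5, 355.7], [226, 352, 8, 8, 20]), ([225.1, 406.2], [221, 405, 8, 4, 15])]
side B [([272.1, 210.0], [266, 203, 12, 16, 50]), ([269.2, 224.2], [265, 218, 9, 12, 56]), ([130.6, 281.4], [123, 278, 16, 8, 35])]
```

Emit:
{"api": "arm_command", "payload": {"commands": [[0, 0, 0.1, 0, 0, 0], [0, 0, 0.1, 0, 0, 0], [0, 0, 0, 0, 0, 0], [0, 0, 0, 0, 0, 0], [0, 0, 0, 0, 0, 0]], "hand": 0.6}}

```text
clock: 15.02
ee_pos: [0.5384, 0.0202, 0.2059]
ee_rot: [0.0, 0.789, 0.615, 0.0]
force: [2.8, -0.6, -1.3]
width: 0.0537
finger_force: 1.2
```

Emit:
{"api": "arm_command", "payload": {"commands": [[0, 0, 0, 0, 0, 0], [0, 0, 0, 0, 0, 0], [0, 0, 0, 0, 0, 0], [0, 0, 0, 0, 0, 0], [0, 0, 0, 0, 0, 0]], "hand": 0, "newtons": 20}}

```text
clock: 15.65
ee_pos: [0.5389, 0.0201, 0.206]
ee_rot: [0.001, 0.789, 0.615, 0.001]
force: [5.5, -2.0, 0.1]
width: 0.0368
finger_force: 20.0
```

```bash
python3 plan.py .5379 .0197 .205 75.9; python3 look.py h wrist
```

```text
t 15.65 pos [0.5389 0.0201 0.206 ] yaw 75.84 zdir [ 0.002 -0.    -1.   ] F [ 5.5 -2.   0.1] w 0.0368 q [ 0.56  0.18 -0.75  1.72  0.13  1.29 -0.47]
units [-0.02 -0.03  0.03]
turn [ 0.002 -0.    -0.001]
15.65 [0.5389 0.0201 0.206 ] [6.000e-04 7.889e-01 6.145e-01 7.000e-04] [ 5.5 -2.   0.1] 0.03683735968873061
wrist R [([383.8, 62.1], [358, 47, 45, 31, 871])]
wrist Y [([273.9, 245.8], [231, 217, 86, 55, 4176]), ([172.0, 290.8], [168, 257, 12, 65, 263]), ([380.5, 290.4], [374, 258, 11, 64, 260]), ([273.8, 311.8], [233, 306, 83, 13, 1031]), ([246.7, 347.2], [244, 342, 6, 10, 20]), ([527.6, 348.4], [524, 344, 8, 8, 18]), ([509.2, 349.5], [504, 346, 11, 6, 16]), ([162.4, 350.2], [158, 348, 10, 4, 16]), ([518.9, 350.2], [515, 348, 10, 4, 15]), ([315.0, 350.6], [310, 350, 11, 2, 15])]
wrist B [([252.4, 94.2], [233, 0, 37, 195, 6451]), ([300.1, 94.3], [284, 0, 35, 194, 6440]), ([318.2, 259.8], [317, 250, 3, 22, 50]), ([277.2, 327.1], [262, 319, 32, 19, 470]), ([307.5, 327.9], [304, 318, 8, 20, 154]), ([246.8, 328.3], [243, 320, 9, 18, 136])]
```

Emit:
{"api": "arm_command", "payload": {"commands": [[0.1, 0.03, 0, 0, 0, 0], [0.2, 0, 0, 0, 0, 0], [0.2, 0, 0, 0, 0, 0], [0.2, 0, 0, 0, 0, 0], [0, 0, 0, 0, 0, 0]]}}

```text
clock: 16.32
ee_pos: [0.5442, 0.0413, 0.2059]
ee_rot: [-0.0, 0.789, 0.615, 0.0]
force: [-1.1, -2.3, 5.7]
width: 0.0372
finger_force: 20.0
```

```bash
cat > m5.py <<'E'
from h import *
import sys
o=ctrl.get_obs();im=ctrl.snapshot("wrist");cv2.imwrite(f"pics/{sys.argv[1]}.png",im);c=cam("wrist",o)
print(np.round(o["ee_pos"],4),np.round(o["force"],1),round(o["width"],4),o["finger_force"],o["clock"])
a=np.radians(75.9); Y=np.array([np.cos(a),np.sin(a)]);X=np.array([Y[1],-Y[0]]); e=np.array([.55986,.10105])
f=lambda p:(round(float((p[:2]-e)@X)*1000,1),round(float((p[:2]-e)@Y)*1000,1))
h=cv2.cvtColor(im,cv2.COLOR_BGR2HSV); r=[b for b in blobs(im,*RED,amin=200) if b[0][0]>300]; print(r)
W=lambda x,y,z:np.r_[e+x*X+y*Y,z]
print("ptr by slide of TCP",f(np.array(o["ee_pos"])),"mark px expected",px(c,W(.0433,.0085,.178)),"ptr px at TCP y",px(c,W(.0433,((np.array(o['ee_pos'])[:2]-e)@Y),.177)))
if len(sys.argv)>2:
    u0,v0,u1,v1=map(int,sys.argv[2:]); s=h[v0:v1,u0:u1]
    rd=((s[...,0]<9)|(s[...,0]>171))&(s[...,1]>120)&(s[...,2]>60); dk=(s[...,2]<70)&~rd
    for v in range(v1-v0): print(v+v0,''.join('#' if rd[v,u] else 'o' if dk[v,u] else '.' for u in range(u1-u0)))
E
python3 m5.py i
```

```text
[0.5442 0.0413 0.2059] [-1.1 -2.3  5.7] 0.0372 20.004026249516755 16.325
[([381.9, 106.0], [356, 93, 44, 27, 719])]
ptr by slide of TCP (-0.6, -61.7) mark px expected [358.90832537 108.72804701] ptr px at TCP y [351.50422869 236.6544591 ]
```

Emit:
{"api": "arm_command", "payload": {"commands": [[0.4, 0, 0, 0, 0, 0], [0.5, 0, 0, 0, 0, 0], [0.5, 0, 0, 0, 0, 0], [0.4, 0, 0, 0, 0, 0], [0.2, 0, 0, 0, 0, 0]]}}

```text
clock: 17.0
ee_pos: [0.5586, 0.099, 0.2059]
ee_rot: [0.0, 0.789, 0.615, -0.0]
force: [-2.5, -3.6, 8.2]
width: 0.0376
finger_force: 20.0
```

Emit:
{"api": "arm_command", "payload": {"commands": [[0, 0, 0, 0, 0, 0], [0, 0, 0, 0, 0, 0], [0, 0, 0, 0, 0, 0], [0, 0, 0, 0, 0, 0], [0, 0, 0, 0, 0, 0]]}}

```text
clock: 17.62
ee_pos: [0.5585, 0.0986, 0.206]
ee_rot: [-0.0, 0.789, 0.615, -0.0]
force: [-2.1, -3.5, 6.4]
width: 0.0371
finger_force: 20.0
```

```bash
python3 m5.py j 315 195 415 255
```

```text
[0.5585 0.0986 0.206 ] [-2.1 -3.5  6.4] 0.0371 20.009145042859018 17.625
[([378.1, 214.7], [365, 201, 26, 26, 463])]
ptr by slide of TCP (-0.8, -2.7) mark px expected [353.19088683 218.13040251] ptr px at TCP y [351.80685527 236.54645738]
195 ....................................................................................................
196 ....................................................................................................
197 o...................................................................................................
198 o...................................................................................................
199 ....................................................................................................
200 ....................................................................................................
201 ....oooooooooooooooooooooooooooooo.................#.#################..............................
202 ..................................................####..#########.######............................
203 .................
[... 4738 characters left out ...]
.......................ooooooooooooooooooooooooooooooooooooooooooooooo
249 ooooooooooooooooooooooo..............................ooooooooooooooooooooooooooooooooooooooooooooooo
250 o..oooooooooooooooooooo..............................ooooooooooooooooooooooooooooooooooooooooooooooo
251 oo..oooooooooooooooooooo.............................ooooooooooooooooooooooooooooooooooooooooooooooo
252 oo..oooooooooooooooooooo............................oooooooooooooooooooooooooooooooooooooooooooooooo
253 oo...ooooooooooooooooooo............................oooooooooooooooooooooooooooooooooooooooooooooooo
254 .o...oooooooooooooooooooo...........................oooooooooooooooooooooooooooooooooooooooooooooooo
```

Emit:
{"api": "arm_command", "payload": {"commands": [[0.15, 0, 0, 0, 0, 0], [0.15, 0, 0, 0, 0, 0], [0.08, 0, 0, 0, 0, 0], [0, 0, 0, 0, 0, 0], [0, 0, 0, 0, 0, 0]]}}

```text
clock: 18.3
ee_pos: [0.5612, 0.1097, 0.2059]
ee_rot: [-0.0, 0.789, 0.615, -0.0]
force: [-2.6, -3.1, 6.6]
width: 0.037
finger_force: 20.0
```

```bash
python3 m5.py k 310 218 400 256; python3 -c "
import cv2
a=cv2.imread('pics/k.png')[200:275,300:400];cv2.imwrite('pics/k_crop.png',cv2.resize(a,(800,600),interpolation=cv2.INTER_NEAREST))"
```

```text
[0.5612 0.1097 0.2059] [-2.6 -3.1  6.6] 0.037 20.00977068208158 18.3
[([372.4, 231.1], [350, 220, 40, 26, 491])]
ptr by slide of TCP (-0.8, 8.7) mark px expected [352.22715302 237.43908026] ptr px at TCP y [351.88981477 236.56926454]
218 ..........................................................................................
219 ........ooooooooooooooooooo...oo.ooooo....................................................
220 ........oooooooooooooooooooooooooooooo................####################................
221 .....................................................####..################...............
222 .....................................................#########..#############.............
223 .....................................................###...###################............
224 .....................................................##.#######################...........
225 .....................................................##.#######################...........
226 .....................................................#.#########################..........
227 .......
[... 2043 characters left out ...]
...oooooooooooooooooooooooooooooooo
249 ....oooooooooooooooooooooooo..............................oooooooooooooooooooooooooooooooo
250 ....oo..oooooooooooooooooooo..............................oooooooooooooooooooooooooooooooo
251 .....oo..oooooooooooooooooooo.............................oooooooooooooooooooooooooooooooo
252 .....oo..oooooooooooooooooooo............................ooooooooooooooooooooooooooooooooo
253 .....oo...ooooooooooooooooooo............................ooooooooooooooooooooooooooooooooo
254 ......o...oooooooooooooooooooo...........................ooooooooooooooooooooooooooooooooo
255 ......o...ooooooooooooooooooooo..........................ooooooooooooooooooooooooooooooooo
```

View pics/k_crop.png

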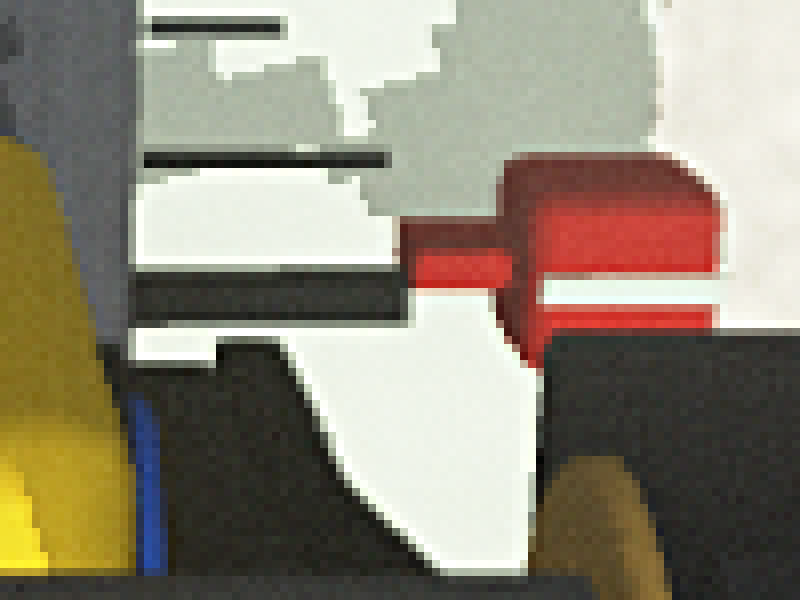

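The crop shows the pointer centred at row 237.0 and the marker's white line at row 236.4. Correcting for the 1 mm height difference leaves the pointer about 0.8 mm short.

Emit:
{"api": "arm_command", "payload": {"commands": [[0.03, 0, 0, 0, 0, 0], [0, 0, 0, 0, 0, 0], [0, 0, 0, 0, 0, 0], [0, 0, 0, 0, 0, 0], [0, 0, 0, 0, 0, 0]]}}

```text
clock: 18.98
ee_pos: [0.5614, 0.1103, 0.2059]
ee_rot: [0.0, 0.789, 0.615, -0.001]
force: [-2.5, -3.7, 7.8]
width: 0.0373
finger_force: 20.0
```

```bash
python3 m5.py l 340 226 392 244
```

```text
[0.5614 0.1103 0.2059] [-2.5 -3.7  7.8] 0.0373 20.011590728536248 18.975
[([372.1, 231.8], [350, 221, 40, 26, 493])]
ptr by slide of TCP (-0.8, 9.3) mark px expected [352.1374098 238.5008479] ptr px at TCP y [351.85962516 236.53635128]
226 .......................#..#######################...
227 ........................#.########################..
228 ......................#...########################..
229 ..........##############..########################..
230 ..........#############.#.########################..
231 ..........####.#..#..###.#########################..
232 ..........##############.#########################..
233 .........oo##############.#######################...
234 ooooooooooo##############.#######################...
235 ooooooooooo####################################.....
236 ooooooooooo#############.##.........................
237 oooooooooo...........######.........................
238 oooooooooo............#####.........................
239 ooooooooooo...........###########################...
240 ......................###########################...
241 .......................###################.#####....
242 .......................######ooooooooooooooooooooooo
243 ........................####.ooooooooooooooooooooooo
```

```bash
python3 -c "
from rig import ctrl
print(ctrl.finish_job())"
```

```text
the job is handed in; nothing more can be done
None
```

I swung the cam lever round to its stop, pinched the grip with the button pressed in, and drew the arm out until the pointer lined up with the marker to within about 1 mm. I handed the job in at about 19 s, still holding it there at 20 N; no verdict came back.

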